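# Close a moisture dish in the crank lid press

### The arm

A 6-joint arm with a two-finger parallel gripper is mounted at the origin on a cart in front of the work surface, level with it; the furniture and walls round the work are solid. World frame = base frame: x ahead of the robot, y to its left, z up, the work surface at z = 0. Lengths are in m, angles in rad, forces in N, time in s.
With the tool pointing down it reaches from about 0.3 to 0.75 m from the base axis. Payload 8.5 kg.
Tool frame: the origin (TCP) lies where the fingers leave the gripper's body, on its centre line; the fingertips stand 73 mm ahead of it and the grasp point (between the pads) lies 54 mm ahead of it; z points along the fingers, x is the direction in which the jaws open and shut, and the axes are right-handed (so a half turn about z gives the same grasp; the last joint's range is limited). The gripper opens to 85 mm and grips with 20 to 120 N. Pads are 22 mm wide; open, the fingers measure 114 mm over their backs; the gripper's body (76 mm by 85 mm) begins 54 mm behind the grasp point. The pads swing forward as they close: fully open they stand 13 mm farther back than shut.
Start: joints at [-1.354, 0.381, 1.297, -0, 1.464, -0.215], TCP at [0.23, -0.5, 0.304] pointing down, gripper open.
Joint ranges: [-3.11, 3.11], [-0.89, 2.33], [0.22, 2.48], [-1.42, 4.56], [0.17, 2.85], [-2.88, 2.88]. Speed limits (rad/s): [2.39, 2.39, 3.14, 3.14, 3.14, 3.14].

### API

Orientations are given as a unit quaternion [x, y, z, w].
In Python, from rig import status, vision, workorder gives the robot as it stands.
- The arm moves only by the tool drive_tool, never from a script. Its argument "plan" is text: rows parted by semicolons, each of 4 numbers parted by spaces: the shift along the tool's x, y, z in mm, then the turn about the tool's z in rad. A call has 1 to 10 rows; each row is the pose to reach, as a shift and turn from the pose measured when the call began, along the tool's axes at that moment; what a row does not reach only later rows make up. A row lasts 1/8 s, in which the tool goes at most 62.5 mm and 10.7 degrees, less where a joint would pass 70% of its speed; a pose out of reach is approached as far as the arm can. A call with a gripper value outside its range is refused whole. "grip" is the finger opening in mm, from 0 to 85.4, set as the call begins (left out, the last holds). The fingers move at their own pace and stop on an object; the grip force is fixed at half the most. Time passes only in rows, so rows that repeat a pose let the fingers close. It gives the time, the measured TCP pose, the force and the opening at its end, in the units of the state.
- status.sense(): the state, without advancing time (a new reading comes with each control period).
- vision.camera(name): name is "scene" or "top" or "wrist"; returns (picture, depth): 420x560x3 uint8, blue, green, red; 420x560 float32, m along the optical axis (not along the pixel's ray), 0 where there is no reading.
- vision.camera_model(name): a dict with "vertical_fov" (degrees; the focal length in pixels is half the picture's height over the tangent of half this angle, whatever the lens; pixels are square), "cx", "cy" (the principal point, pixels), "T" (4x4, takes a point from camera to world coordinates); the wrist camera has in their place "hand_eye" (4x4, takes a point from camera to tool coordinates, whose origin is the TCP and whose axes are the tool frame's). Camera axes: x right, y down, z forward; pixel columns grow to the right and rows downward; lengths in m; the calibration is good to about 2 mm. A picture is of the moment at which its call begins: read the wrist's pose just before it. camera_model takes no time and is no camera call.
- workorder.hand_in(): hands the job in, once; it reports no verdict.
The state is a dict: "clock": time; "joint_pos": joint angles; "dq": joint speeds; "joint_efforts": joint torques, N m; "eef_pos": TCP position; "tool_rot": TCP orientation; "force": force on the tool from outside, world axes, zero at the start; "wrist_torque": the same for the moment, N m; "opening": finger opening in m.
Only numpy, scipy, OpenCV 4.12 (cv2) and the standard library are available. Lean on these libraries where they do the work, as an engineer would, in place of code of your own. Each camera call takes 0.05 s, during which the arm holds its last target. There are 200 camera calls.

### The job

Stand the moisture dish whose lid sits proud in the blue nest of the lid press and slide the shuttle fully home under the ram. Then, with shut fingertips set in the flywheel's orange finger cup, press the sprung wheel down to free it from its latch, and turn it clockwise exactly one revolution, easing off the downward push once it is under way so that it clicks up into the latch again at home with the lid pressed on. Drive the wheel gently, without gripping or straining the cup, and leave the vials alone.

Things in the scene. Friction and masses are not known exactly. Their poses are not given: they have to be found in the camera images.
- press: Grey lid press bolted to the bench, 217 mm high over the finger cup; base 185 x 190 mm plus a slideway reaching 220 mm to its left. Origin: underside of the base, below the vertical ram axis; x from the open front to the column at the back, y to the left along the slideway. Head 92 mm wide (y), 170 mm high; latch bracket at the right of the wheel, 200 mm high.
- shuttle (a joint): Travel of the shuttle plate (m): 0 = fully out to the left (press +y), 0.140 = home against its stop, nest exactly under the ram. Slides along press -y with about 2 N of drag; it may start up to 12 mm in.
- nest (a point): Centre of the nest floor on the shuttle, 23 mm above the bench. The nest is a blue ring, 57 mm inner and 72 mm outer diameter, rising 5 mm above its floor. Axes as the press.
- push_knob (a point): Middle of the black upright knob on the shuttle's outer (left) end, 115 mm to press +y of the nest centre: 22 mm diameter, from 40 to 74 mm above the bench. Push or pull the shuttle by it.
- dish: Loose round aluminium moisture dish, body 52 mm diameter and 30 mm high; 110 g with its lid. Origin: centre of its underside, z up. Its lid stands 6 mm proud: 54 mm diameter, from 26 to 38 mm above the origin; it holds tightly enough to lift the dish by.
- lid (a joint): How far the slip lid has been pressed down on the dish (m): 0 = standing proud, 0.006 = fully down. It moves only under a push of about 45 N: the ram's work, not the fingers'.
- flywheel (a joint): Angle of the flywheel (rad), growing clockwise seen from above: 0 = home (cup at press -y, red mark at the latch), 6.283 = home again. An eccentric lowers the ram to the bottom at half a turn and lifts it again. Turning takes 2 to 3 N at the cup, about 7 N from 1.9 to 3.1 rad while the lid goes on, and up to 18 N from 6.0 rad while the lug rides under the latch ramp.
- wheel_lift (a joint): How far the flywheel is pressed down on its shaft (m): 0 = up, 0.0065 = bottom; its spring takes about 7 to 9 N. Up at home, its lug is caught between two brass teeth; 5 mm down frees it. Left up on arrival, the lug dips under the ramped first tooth as it is pushed on, clicks up (drive force drops) and stops against the second tooth (force rises again); held down, it would run past.
- wheel_axis (a point): Point on the flywheel's vertical axis, on top of its hub, 200 mm above the bench; fixed to the press, 65 mm to press +x of the ram axis. The dark wheel is 164 mm in diameter, its rim 180 to 194 mm above the bench when up.
- cup: Orange finger cup standing on the flywheel, 50 mm from the wheel axis; it revolves freely on its spindle, so fingers in it need not turn, and floats up to 7 mm on it. Origin: centre of its floor, 198 mm above the bench with the wheel up. 47 mm inside diameter at the floor, 49 mm at the mouth, walls 4 mm thick and 19 mm deep. Bears up to 25 N; not made to be gripped.
- vial_red: Bystander: glass vial with red cap, 33 mm diameter, 78 mm high, origin under its centre.
- vial_blue: Bystander: glass vial with blue cap, 33 mm diameter, 78 mm high, origin under its centre.

How it is judged:
On the way, in this order (a step that is already met when the one before it is completed fails the run):
1. the dish stands in the nest, let go, its lid still proud (horizontal distance between dish and nest below 0.004 m and z of dish in the frame of nest below 0.003 m and angle between dish's own z axis and vertical below 0.05 rad and contact force between the fingers and dish below 0.3 N and value of joint lid below 0.002 m), for 0.2 s.
2. the shuttle is home with the dish in its nest (value of joint shuttle above 0.137 m and horizontal distance between dish and nest below 0.004 m), for 0.2 s.
3. the ram has pressed the lid down in the middle of the turn (value of joint lid above 0.0045 m and value of joint flywheel above 2.2 rad), for 0.1 s.
At the end, for the whole second after the job is handed in: The flywheel is at rest within 0.1 rad of one full turn and up in its latch (pressed down less than 1.5 mm); the lid is pressed down at least 4.5 of its 6 mm; the shuttle is within 4 mm of its home stop, and the dish stands upright in its nest (value of joint flywheel between 6.183 and 6.383 rad and velocity of joint flywheel between -0.1 and 0.1 rad/s and value of joint wheel_lift below 0.0015 m and value of joint lid above 0.0045 m and value of joint shuttle above 0.136 m and horizontal distance between dish and nest below 0.004 m and z of dish in the frame of nest below 0.003 m and angle between dish's own z axis and vertical below 0.05 rad); the robot touches nothing.
It fails at once if the flywheel is turned past home by more than 0.35 rad (value of joint flywheel above 6.633 rad).
It fails at once if the flywheel is turned the wrong way by more than 0.25 rad (value of joint flywheel below -0.25 rad).
It fails at once if the lid is forced down by something other than the ram (value of joint lid above 0.002 m and value of joint flywheel below 1.5 rad).
It fails at once if the finger cup is gripped or strained: the fingers bear on it with more than 25 N (contact force between the fingers and cup above 25 N).
It fails at once if a bystander vial is knocked about (distance of any of vial_red, vial_blue from where it was at the start of the episode above 0.02 m).
It also fails if it takes over 72 s, if anything falls off the work surface, if the arm or the gripper's body presses on something with over 40 N, if the wrist force passes 120 N, or if a joint passes its speed limit or range.

## Working session

There is one attempt and no reset: what is moved stays moved. The work goes in short steps, Python scripts to look and compute and a tool call to move; the robot and the scene stay as the last step left them, time stands still between calls to the robot, and variables do not carry over. Pictures are saved under pics/ and viewed, about 8 in all and at most 12, crops included, and the job is handed in when it is done.

Besides the shell and the picture viewer there is one more tool, called after "Request:" as name(argument=value, ...), one argument or row to a line, values as JSON. drive_tool: Moves the arm, as the interface text tells. Its arguments: {"type":"object","properties":{"plan":{"type":"string"},"grip":{"type":"number"}},"required":["plan"]}

```bash
mkdir -p pics
cat > h.py <<'E'
import numpy as np, cv2
from rig import status, vision, workorder
from scipy.spatial.transform import Rotation as R
def tool():
    s=status.sense(); T=np.eye(4); T[:3,:3]=R.from_quat(s["tool_rot"]).as_matrix(); T[:3,3]=s["eef_pos"]; return T,s
def cloud(n):
    T,s=tool(); p,d=vision.camera(n); m=vision.camera_model(n)
    C=m["T"] if "T" in m else T@np.array(m["hand_eye"])
    C=np.array(C); h,w=d.shape; f=h/2/np.tan(np.radians(m["vertical_fov"])/2)
    v,u=np.mgrid[:h,:w]; P=np.stack([(u-m["cx"])*d/f,(v-m["cy"])*d/f,d],-1)
    W=P@C[:3,:3].T+C[:3,3]; W[d==0]=np.nan
    return p,W,m
E
python3 - <<'E'
from h import *
for n in("scene","top"):
    p,W,m=cloud(n); cv2.imwrite(f"pics/{n}0.png",p); np.save(n+"0.npy",W); print(n,m)
print(tool())
E
```

```text
scene {'vertical_fov': 45.981529230481286, 'cx': 281.97615974514497, 'cy': 213.5612144679357, 'T': array([[ 8.96709138e-01, -2.46636358e-01,  3.67536705e-01,
         7.49366394e-04],
       [-4.42404418e-01, -5.25350301e-01,  7.26832437e-01,
        -1.04904561e+00],
       [ 1.38222131e-02, -8.14357150e-01, -5.80199430e-01,
         9.55474670e-01],
       [ 0.00000000e+00,  0.00000000e+00,  0.00000000e+00,
         1.00000000e+00]])}
top {'vertical_fov': 54.8536762205137, 'cx': 281.7802846885265, 'cy': 214.40607058795487, 'T': array([[ 0.00627305, -0.99903896,  0.04337977,  0.46768623],
       [-0.99990185, -0.00681013, -0.01224421, -0.01172863],
       [ 0.01252787, -0.0432987 , -0.99898362,  1.27742683],
       [ 0.        ,  0.        ,  0.        ,  1.        ]])}
(array([[ 4.18527758e-01, -9.08203957e-01, -2.95502036e-04,
         2.30143972e-01],
       [-9.08203087e-01, -4.18527776e-01,  1.28560733e-03,
        -4.99359467e-01],
       [-1.29126947e-03, -2.69686492e-04, -9.99999130e-01,
         3.03368828e-01],
       [ 0.00000000e+00,  0.00000000e+00,  0.00000000e+00,
         1.00000000e+00]]), {'clock': 0.1, 'joint_pos': array([-1.35428722e+00,  3.81165458e-01,  1.29814004e+00, -1.24986273e-05,
        1.46360622e+00, -2.15313427e-01]), 'dq': array([ 2.91742661e-05, -1.84766026e-03, -3.31421493e-03,  4.39103532e-04,
        6.97057430e-04,  3.42995741e-04]), 'joint_efforts': array([ 4.85466822e-03, -4.49220943e+01, -2.31656080e+01, -1.09020314e-04,
        3.63465362e-03, -2.07789020e-05]), 'eef_pos': array([ 0.23014397, -0.49935947,  0.30336883]), 'tool_rot': array([ 8.42177930e-01, -5.39199313e-01, -4.71032145e-04, -4.61688013e-04]), 'force': array([-0.91343765, -0.0021377 ,  0.74540588]), 'wrist_torque': array([-0.0078058 , -0.02192452, -0.01099553]), 'opening': 0.08538328236547649})
```

View pics/top0.png

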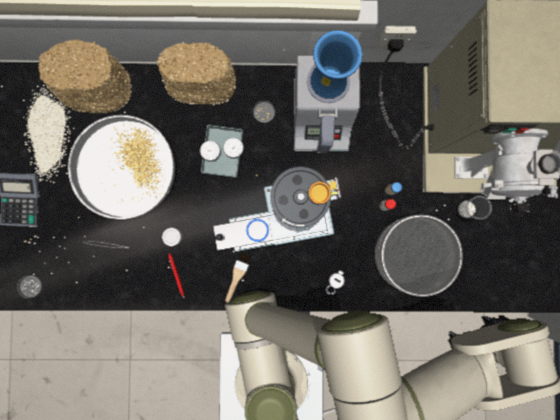

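View pics/scene0.png

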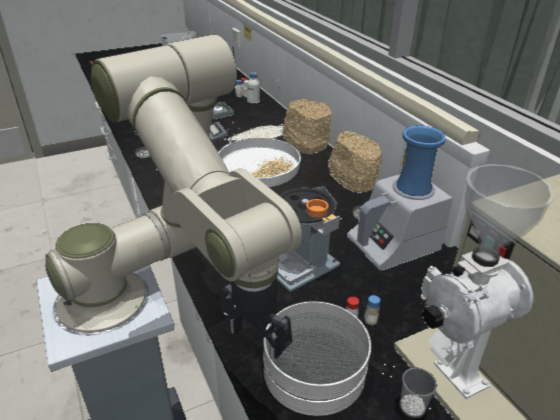

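The top view shows the press with its wheel at px (300,198), the orange cup (319,193), the blue nest (257,230) and the knob (219,237). The vials are at (397,187) and (390,205). Dish candidates are at (171,237), (209,150) and (233,148).

Run:
```python
from h import *
p=cv2.imread("pics/top0.png"); W=np.load("top0.npy")
for n,(u,v),r in[("d1",(171,237),14),("d2",(209,150),14),("d3",(233,148),14),("g",(264,112),14),("knob",(219,237),7)]:
    w=W[v-r:v+r+1,u-r:u+r+1].reshape(-1,3); z=w[:,2]; zm=np.nanpercentile(z,97)
    k=w[z>zm-.006]; print(n,"top z",zm.round(4),"c",((np.nanmax(k,0)+np.nanmin(k,0))/2).round(4),k.mean(0).round(4),"ext",np.ptp(k,0).round(4),len(k),"zmed",np.nanmedian(z).round(4))
hsv=cv2.cvtColor(p,cv2.COLOR_BGR2HSV)
def comp(lo,hi,box,name):
    m=cv2.inRange(hsv,lo,hi); M=np.zeros_like(m); u0,v0,u1,v1=box; M[v0:v1,u0:u1]=m[v0:v1,u0:u1]
    v,u=np.nonzero(M); w=W[v,u]; print(name,len(u),np.nanmedian(w,0).round(4),((np.nanmax(w,0)+np.nanmin(w,0))/2).round(4),np.ptp(w,0).round(4))
    if len(u)>5: print(cv2.fitEllipse(np.c_[u,v].astype(np.float32)))
comp((100,100,60),(130,255,255),(240,215,275,245),"nest")
comp((5,130,120),(22,255,255),(305,178,332,208),"cup")
comp((100,80,60),(130,255,255),(388,178,405,195),"vb")
comp((0,120,60),(8,255,255),(380,197,400,212),"vr")
# wheel rim
w=W[160:235,262:340].reshape(-1,3); q=w[(w[:,2]>.175)&(w[:,2]<.2)]
A=q[:,:2].astype(np.float32); print("wheel",cv2.minEnclosingCircle(A),np.median(q,0))
img=cv2.resize(p[130:260,150:350],None,fx=4,fy=4,interpolation=cv2.INTER_CUBIC); cv2.imwrite("pics/crop.png",img)
```

```text
d1 top z 0.0402 c [0.4518 0.3109 0.0393] [0.4519 0.3114 0.0378] ext [0.0519 0.0542 0.01  ] 225 zmed 0.0016
d2 top z 0.0328 c [0.715  0.1986 0.0315] [0.7192 0.1992 0.0301] ext [0.0781 0.0589 0.0091] 244 zmed 0.0034
d3 top z 0.0327 c [0.7276 0.1333 0.0309] [0.7291 0.1264 0.03  ] ext [0.0871 0.0718 0.0083] 246 zmed 0.0038
g top z 0.0125 c [0.8445 0.0327 0.0145] [0.8496 0.0351 0.0115] ext [0.0775 0.0665 0.0159] 63 zmed 0.0005
knob top z 0.0753 c [0.4516 0.1625 0.0734] [0.4521 0.1618 0.0735] ext [0.0178 0.0185 0.0081] 33 zmed 0.0222
nest 100 [0.4733 0.0464 0.0272] [0.4734 0.0477 0.0278] [0.0679 0.0652 0.0124]
((257.15716552734375, 229.95144653320312), (20.658435821533203, 21.159610748291016), 161.9438934326172)
cup 385 [ 0.575  -0.1246  0.1986] [ 0.5734 -0.1272  0.1899] [nan nan nan]
((319.6349792480469, 192.22225952148438), (17.46919822692871, 19.320953369140625), 49.83055114746094)
vb 102 [ 0.6069 -0.3702  0.0752] [ 0.6101 -0.3818  0.0375] [nan nan nan]
((396.4880676269531, 186.81190490722656), (9.041609764099121, 9.601922988891602), 111.51703643798828)
vr 93 [ 0.5559 -0.3504  0.0767] [ 0.5594 -0.3623  0.0391] [nan nan nan]
((390.36505126953125, 203.52508544921875), (8.642169952392578, 9.423016548156738), 98.85514068603516)
wheel ((0.5714301466941833, -0.08444630354642868), 0.09571115672588348) [ 0.56451845 -0.07183999  0.18949927]
```

View pics/crop.png

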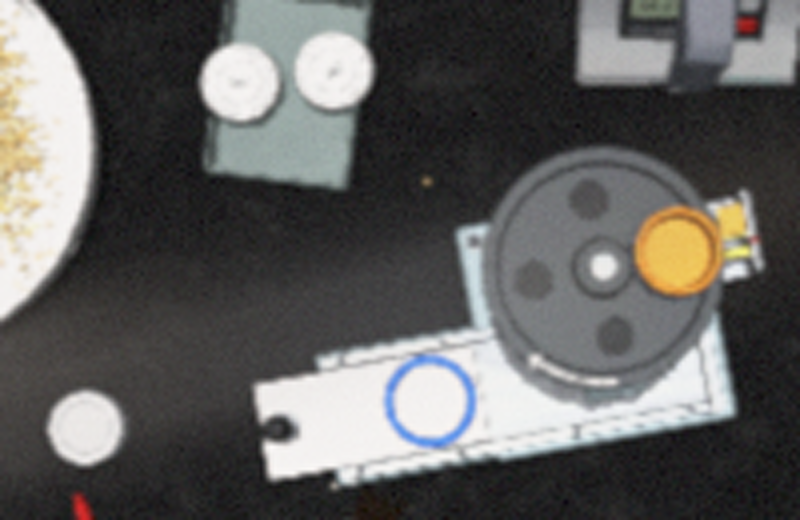

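```bash
cat >> h.py <<'E'
def ray(n,px,z,m=None,C=None):
    m=m or vision.camera_model(n); 
    if C is None: C=np.array(m["T"]) if "T" in m else tool()[0]@np.array(m["hand_eye"])
    f=210/np.tan(np.radians(m["vertical_fov"])/2)
    d=C[:3,:3]@np.array([(px[0]-m["cx"])/f,(px[1]-m["cy"])/f,1]); return C[:3,3]+d*(z-C[2,3])/d[2]
def to(x,y,z,yaw):
    "shift in tool axes (mm) and turn to reach TCP xyz, tool-x heading yaw"
    T,s=tool(); d=T[:3,:3].T@(np.array([x,y,z])-T[:3,3])*1000
    a=np.arctan2(T[1,0],T[0,0]); t=-(yaw-a); t=(t+np.pi/2)%np.pi-np.pi/2
    print("TO",d.round(1),"turn",round(t,3),"| pos",T[:3,3].round(4),"yaw",round(a,3),"t",round(s["clock"],2),"F",s["force"].round(1))
    return d,t
E
python3 - <<'E'
from h import *
print("axis",ray("top",(300.75,196.25),.2)); print("cup",ray("top",(319.75,192.5),.216)); print("nest",ray("top",(257.3,229.9),.028)); print("dish",ray("top",(171.5,237),.038));print("knob",ray("top",(219,237),.074))
print(vision.camera_model("wrist"))
to(.42,.15,.3,np.radians(-79.3))
E
```

```text
axis [ 0.56337505 -0.07531912  0.2       ]
cup [ 0.57223323 -0.12442824  0.216     ]
nest [0.47361144 0.04814008 0.028     ]
dish [0.45028234 0.30881755 0.038     ]
knob [0.45164625 0.15918914 0.074     ]
{'vertical_fov': 59.77260477782074, 'cx': 273.71540799716365, 'cy': 211.36865263927083, 'hand_eye': array([[ 9.99999351e-01,  6.78913320e-04, -9.14608144e-04,
         3.13352821e-05],
       [-3.50778557e-04,  9.47487905e-01,  3.19791411e-01,
        -8.26600787e-02],
       [ 1.08369080e-03, -3.19790883e-01,  9.47487529e-01,
        -7.05241492e-02],
       [ 0.00000000e+00,  0.00000000e+00,  0.00000000e+00,
         1.00000000e+00]])}
TO [-510.3 -444.2    4.1] turn 0.245 | pos [ 0.2301 -0.4994  0.3034] yaw -1.139 t 0.1 F [-0.9 -0.   0.7]
```

Request:
drive_tool(
  plan="-51 -44 0 0.02;-102 -88 0 0.05;-153 -133 0 0.07;-204 -178 1 0.1;-255 -222 2 0.12;-306 -266 2 0.15;-357 -311 3 0.17;-408 -355 3 0.2;-459 -400 4 0.22;-510 -444 4 0.245",
  grip=72,
)

```text
clock: 1.35
eef_pos: [0.4057, 0.1025, 0.3003]
tool_rot: [0.77, -0.638, -0.0, -0.0]
force: [0.7, 0.0, 1.1]
opening: 0.0722
```

Request:
drive_tool(
  plan="0 0 0 0;0 0 0 0",
)

```text
clock: 1.6
eef_pos: [0.4055, 0.1024, 0.3]
tool_rot: [0.77, -0.638, -0.001, -0.0]
force: [0.4, 0.3, -0.4]
opening: 0.0724
```

Run:
```python
from h import *
to(.42,.15,.3,np.radians(-79.3))
p,W,m=cloud("wrist"); cv2.imwrite("pics/w1.png",p); np.save("w1.npy",W); np.save("Tw1.npy",tool()[0])
```

```text
TO [-44.  -23.1   0.1] turn 0.0 | pos [0.4055 0.1024 0.3   ] yaw -1.384 t 1.6 F [ 0.4  0.3 -0.4]
```

View pics/w1.png

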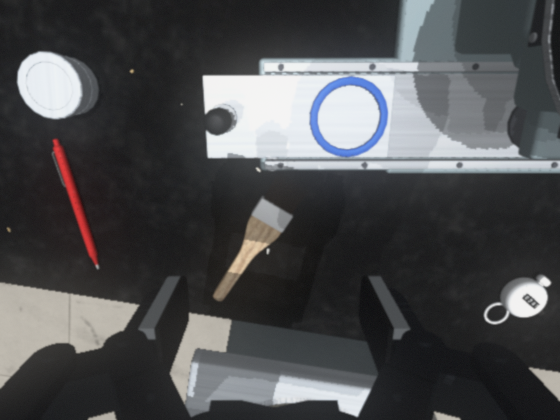

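The wrist view shows the nest ring at px (348,117), the knob top (217,121) and the proud dish's lid (50,85). The slideway runs level in the picture.

Run:
```python
from h import *
p=cv2.imread("pics/w1.png"); W=np.load("w1.npy"); T=np.load("Tw1.npy"); m=vision.camera_model("wrist"); C=T@np.array(m["hand_eye"])
hsv=cv2.cvtColor(p,cv2.COLOR_BGR2HSV); b=cv2.inRange(hsv,(100,120,60),(130,255,255)); b[:,:290]=0;b[:,410:]=0;b[170:]=0
v,u=np.nonzero(b); P=np.array([ray("",(a,c),.028,m,C) for a,c in zip(u,v)])
h=cv2.convexHull(P[:,:2].astype(np.float32)); print("nest",cv2.minEnclosingCircle(h),P.mean(0))
w=W[30:140,0:120].reshape(-1,3); k=w[(w[:,2]>.032)]; print("dish z",np.nanmedian(k[:,2]),len(k)); k=k[k[:,2]>.033]
print("dish cl",cv2.minEnclosingCircle(k[:,:2].astype(np.float32)),(k.max(0)+k.min(0))/2)
w=W[90:150,195:245].reshape(-1,3); k=w[w[:,2]>.068]; print("knob",k.mean(0),(k.max(0)+k.min(0))/2,np.ptp(k,axis=0),len(k))
# plate front edge (white->dark) bottom edges: line at rail outer edge
for a,c,z in[((206,157),(500,157),.02),((206,76),(500,76),.02)]:
    A=ray("",a,z,m,C);B=ray("",c,z,m,C); print("edge yaw",np.degrees(np.arctan2(*(B-A)[1::-1])))
g=cv2.cvtColor(p,cv2.COLOR_BGR2GRAY).astype(int)
for x in(215,300,400,480): 
    col=g[:,x]; print(x,[y for y in range(40,200) if abs(col[y+1]-col[y-1])>60])
```

```text
nest ((0.4736992418766022, 0.04626225680112839), 0.0350315198302269) [0.47544793 0.04603629 0.028     ]
dish z 0.038404732317904755 3519
dish cl ((0.45208194851875305, 0.30867472290992737), 0.02801157534122467) [0.45198829 0.30864551 0.03743057]
knob [0.45269942 0.15922204 0.07317221] [0.45200059 0.15976992 0.07243118] [0.02075767 0.02083344 0.00885506] 539
edge yaw -79.33282924488424
edge yaw -79.35642286478256
215 [74, 75, 76, 107, 108, 109, 134, 135, 136, 157, 158, 159]
300 [58, 59, 71, 74, 75, 157, 158, 161, 168, 169, 170]
400 [70, 71, 73, 160, 161, 172, 173]
480 [157, 160, 161, 172, 173]
```

Request:
drive_tool(
  plan="-48 -21 20 0;-97 -42 50 0;-146 -63 90 0;-194 -84 130 0;-194 -84 150 0;-194 -84 160 0;-194 -84 160 0;-194 -84 160 0",
)

```text
clock: 2.65
eef_pos: [0.4528, 0.3072, 0.1415]
tool_rot: [0.769, -0.639, -0.0, -0.001]
force: [-0.5, 0.2, -0.4]
opening: 0.0719
```

Run:
```python
from h import *
to(.452,.3086,.086,np.radians(-79.3))
p,W,m=cloud("wrist"); np.save("w2.npy",W)
k=W.reshape(-1,3); k=k[(k[:,2]>.033)&(k[:,2]<.045)&(np.hypot(k[:,0]-.452,k[:,1]-.3086)<.036)]
print(cv2.minEnclosingCircle(k[:,:2].astype(np.float32)),(k.max(0)+k.min(0))/2,np.median(k[:,2]),len(k)); cv2.imwrite("pics/w2.png",p)
```

```text
TO [-1.4  0.6 55.5] turn -0.003 | pos [0.4528 0.3072 0.1415] yaw -1.387 t 2.65 F [-0.5  0.2 -0.4]
((0.45200321078300476, 0.3092186748981476), 0.028014028444886208) [0.45249255 0.30875189 0.03695623] 0.03828385258101262 7946
```

Request:
drive_tool(
  plan="-2 0 30 0;-2 0 50 0;-2 0 55 0;-2 0 55 0",
)

```text
clock: 3.2
eef_pos: [0.4528, 0.3094, 0.0872]
tool_rot: [0.769, -0.639, 0.0, -0.001]
force: [-0.2, -1.0, -0.3]
opening: 0.072
```

Request:
drive_tool(
  plan="0 0 0 0;0 0 0 0;0 0 0 0;0 0 0 0;0 0 0 0;0 0 0 0",
  grip=48,
)

```text
clock: 3.95
eef_pos: [0.4532, 0.3096, 0.0888]
tool_rot: [0.769, -0.639, 0.001, -0.002]
force: [-1.6, -1.1, 7.4]
opening: 0.0524
```

Request:
drive_tool(
  plan="0 0 -20 0;0 0 -45 0;0 0 -70 0;0 0 -70 0;0 0 -70 0",
)

```text
clock: 4.58
eef_pos: [0.4525, 0.3092, 0.1582]
tool_rot: [0.769, -0.639, 0.001, -0.002]
force: [-0.3, -0.3, -1.4]
opening: 0.0526
```

Run:
```python
from h import *
T,s=tool(); to(.4745,.0463,.112,np.radians(-79.3))
p,W,m=cloud("wrist"); cv2.imwrite("pics/w3.png",p)
L=(W-T[:3,3])@T[:3,:3]   # tool coords
k=L[:300].reshape(-1,3); k=k[(k[:,2]>.01)&(k[:,2]<.06)&(np.abs(k[:,0])<.025)&(np.abs(k[:,1])<.04)]
print(len(k),np.percentile(k,[1,25,50,75,99],axis=0).round(4))
```

```text
TO [262.6  26.7  45.7] turn -0.003 | pos [0.4525 0.3092 0.1582] yaw -1.387 t 4.58 F [-0.3 -0.3 -1.4]
5926 [[-0.0237 -0.026   0.0491]
 [-0.0103 -0.0213  0.0502]
 [-0.0001 -0.016   0.0507]
 [ 0.0098 -0.0111  0.0515]
 [ 0.0235 -0.0063  0.0595]]
```

View pics/w3.png

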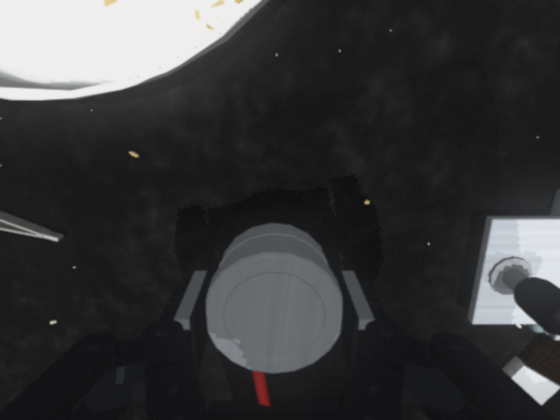

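Dish is held upright, with the lid top at px (274,310) centred between the fingers. I'll stop just short of the nest to re-measure it.

Request:
drive_tool(
  plan="20 10 -40 0;70 20 -50 0;125 40 -50 0;180 55 -50 0;230 70 -50 0;262 80 -50 0;262 80 -50 0;262 80 -50 0",
)

```text
clock: 5.62
eef_pos: [0.4216, 0.0373, 0.2068]
tool_rot: [0.769, -0.639, -0.0, -0.002]
force: [0.3, -0.9, -0.8]
opening: 0.0524
```

```bash
cat > nest.py <<'E'
from h import *
from scipy.optimize import least_squares
T,s=tool(); p,W,m=cloud("wrist"); cv2.imwrite("pics/n%d.png"%(s["clock"]*100),p); C=T@np.array(m["hand_eye"])
b=cv2.inRange(cv2.cvtColor(p,cv2.COLOR_BGR2HSV),(100,120,50),(130,255,255))
v,u=np.nonzero(b); P=np.array([ray("",(a,c),.028,m,C) for a,c in zip(u,v)]); Q=W[v,u]
print(len(u),u.min(),u.max(),v.min(),v.max())
for n,A in(("ray",P),("depth",Q[Q[:,2]>.025])):
    r=least_squares(lambda x:np.hypot(A[:,0]-x[0],A[:,1]-x[1])-x[2],[.474,.0465,.033],loss="soft_l1",f_scale=.002); print(n,r.x.round(4),len(A),np.median(A[:,2]))
to(.4738,.0465,.112,np.radians(-79.3))
E
python3 nest.py
```

```text
2612 224 326 80 184
ray [0.4742 0.0468 0.0318] 2612 0.027999999999999997
depth [0.4743 0.0468 0.0318] 2598 0.028452589082931967
TO [  1.  -52.7  95. ] turn -0.002 | pos [0.4216 0.0376 0.2069] yaw -1.386 t 5.67 F [-0.2 -0.1 -1.6]
```

```bash
cat > dish.py <<'E'
from h import *
T,s=tool(); p,W,m=cloud("wrist"); L=(W-T[:3,3])@T[:3,:3]
k=L.reshape(-1,3); k=k[(np.abs(k[:,2]-.0505)<.004)&(np.abs(k[:,0])<.035)&(np.abs(k[:,1])<.04)]
A=np.c_[k[:,:2],np.ones(len(k))]; t=k
for _ in range(3):
    c=np.linalg.lstsq(np.c_[t[:,:2],np.ones(len(t))],t[:,2],rcond=None)[0]; t=k[np.abs(A@c-k[:,2])<.0012]
print("plane",c.round(4),len(t)); t=t[np.abs(t[:,0])<.02]
for x in(-.015,-.005,.005,.015):
    q=t[np.abs(t[:,0]-x)<.003,1]; print(x,np.percentile(q,[.5,99.5]).round(4), "halfchord",round(np.sqrt(.027**2-x*x),4))
E
python3 dish.py
python3 - <<'E'
from h import *
to(.4742,.0468,.112,np.radians(-79.3))
E
```

```text
plane [ 0.0001 -0.0051  0.0505] 12631
-0.015 [-0.0225  0.0235] halfchord 0.0224
-0.005 [-0.0258  0.0271] halfchord 0.0265
0.005 [-0.0256  0.0271] halfchord 0.0265
0.015 [-0.0227  0.0235] halfchord 0.0224
TO [  0.9 -53.1  95.1] turn -0.001 | pos [0.4216 0.0377 0.207 ] yaw -1.385 t 5.72 F [-0.5  0.2 -0.6]
```

Request:
drive_tool(
  plan="1 -30 20 0;1 -54 50 0;1 -54 70 0;1 -54 75 0;1 -54 75 0;1 -54 75 0",
)

```text
clock: 6.48
eef_pos: [0.4752, 0.047, 0.1329]
tool_rot: [0.77, -0.639, 0.001, -0.002]
force: [0.5, -0.0, -0.2]
opening: 0.0522
```

Run:
```python
from h import *
to(.4748,.0469,.112,np.radians(-79.3))
```

```text
TO [ 0.   0.5 20.9] turn -0.001 | pos [0.4752 0.047  0.1329] yaw -1.385 t 6.47 F [ 0.5 -0.  -0.2]
```

Request:
drive_tool(
  plan="0 0.5 12 0;0 0.5 18 0;0 0.5 21 0;0 0.5 21 0;0 0.5 21 0",
)

```text
clock: 7.1
eef_pos: [0.4749, 0.0469, 0.1119]
tool_rot: [0.77, -0.639, 0.001, -0.002]
force: [-0.1, -0.1, -0.6]
opening: 0.0525
```

Request:
drive_tool(
  plan="0 0 1 0;0 0 1.5 0;0 0 1.5 0",
)

```text
clock: 7.48
eef_pos: [0.4749, 0.0469, 0.1117]
tool_rot: [0.77, -0.638, 0.001, -0.002]
force: [-5.1, 1.1, 17.5]
opening: 0.0523
```

Request:
drive_tool(
  plan="0 0 0 0;0 0 0 0;0 0 0 0;0 0 -20 0;0 0 -50 0;0 0 -70 0;0 0 -70 0;0 0 -70 0",
  grip=66,
)

```text
clock: 8.48
eef_pos: [0.4742, 0.0469, 0.1808]
tool_rot: [0.77, -0.639, 0.001, -0.002]
force: [-0.8, 0.2, -0.5]
opening: 0.0661
```

```bash
cat > chk.py <<'E'
from h import *
T,s=tool(); p,W,m=cloud("wrist"); cv2.imwrite("pics/c%d.png"%(s["clock"]*100),p)
k=W.reshape(-1,3); k=k[(k[:,2]>.055)&(k[:,2]<.066)&(np.hypot(k[:,0]-.474,k[:,1]-.047)<.04)]
print("lid",cv2.minEnclosingCircle(k[:,:2].astype(np.float32)),((k.max(0)+k.min(0))/2).round(4),np.median(k[:,2]),len(k))
A=np.c_[k[:,:2],np.ones(len(k))]; print(np.linalg.lstsq(A,k[:,2],rcond=None)[0])
E
python3 chk.py;  python3 nest.py
```

```text
lid ((0.4738519489765167, 0.04715604707598686), 0.027993764728307724) [0.474  0.0469 0.0595] 0.06128310912736365 6915
[-0.01223661 -0.00180126  0.06711744]
1610 222 327 170 239
ray [0.4738 0.0467 0.0324] 1610 0.027999999999999997
depth [0.474  0.0467 0.0323] 1608 0.02847839462598016
TO [ 0.3  0.8 68.7] turn -0.001 | pos [0.4743 0.0468 0.1807] yaw -1.385 t 8.57 F [ 0.2  0.5 -0.2]
```

Request:
drive_tool(
  plan="-50 1 -10 0;-100 1 -10 0;-151 1 0 0;-151 1 20 0;-151 1 45 0;-151 1 61 0;-151 1 61 0;-151 1 61 0",
  grip=0,
)

```text
clock: 9.57
eef_pos: [0.4458, 0.1952, 0.1202]
tool_rot: [0.77, -0.639, 0.001, -0.002]
force: [0.3, 0.2, 0.1]
opening: 0.0001
```

Request:
drive_tool(
  plan="10 0 0 0;20 0 0 0;35 0 0 0;50 0 0 0;65 0 0 0;80 0 0 0;92 0 0 0;102 0 0 0;110 0 0 0;110 0 0 0",
)

```text
clock: 10.82
eef_pos: [0.4659, 0.0865, 0.1198]
tool_rot: [0.769, -0.639, 0.0, -0.002]
force: [-0.7, 0.4, -0.1]
opening: 0.0001
```

Request:
drive_tool(
  plan="6 0 0 0;12 0 0 0;18 0 0 0;22 0 0 0;26 0 0 0;29 0 0 0;31 0 0 0;33 0 0 0",
)

```text
clock: 11.82
eef_pos: [0.472, 0.054, 0.1198]
tool_rot: [0.769, -0.639, 0.0, -0.001]
force: [0.4, 2.4, 0.9]
opening: -0.0
```

Request:
drive_tool(
  plan="1.5 0 0 0;3 0 0 0;4.5 0 0 0;6 0 0 0",
)

```text
clock: 12.32
eef_pos: [0.4731, 0.048, 0.1198]
tool_rot: [0.769, -0.639, 0.0, -0.002]
force: [-0.3, 3.1, 0.2]
opening: 0.0003
```

Request:
drive_tool(
  plan="2 0 0 0;4 0 0 0;6 0 0 0;7 0 0 0",
)

```text
clock: 12.82
eef_pos: [0.4733, 0.0461, 0.1198]
tool_rot: [0.769, -0.639, -0.004, -0.005]
force: [-0.1, 48.3, 7.5]
opening: -0.0002
```

Request:
drive_tool(
  plan="-10 0 0 0;-25 0 0 0;-25 0 -40 0;-25 0 -90 0;-25 0 -140 0;-25 0 -190 0;-25 0 -190 0;-25 0 -190 0",
)

```text
clock: 13.82
eef_pos: [0.4682, 0.0683, 0.3093]
tool_rot: [0.769, -0.639, -0.004, -0.005]
force: [-0.4, -0.4, -0.7]
opening: 0.0001
```

Run:
```python
from h import *
T,s=tool(); print(T[:3,3],s["force"],s["clock"])
p,W,m=cloud("wrist"); cv2.imwrite("pics/k.png",p)
k=W.reshape(-1,3); k=k[(k[:,2]>.067)&(k[:,2]<.08)&(np.hypot(k[:,0]-.478,k[:,1]-.025)<.03)]
print("knob",((k.max(0)+k.min(0))/2).round(4),k.mean(0),len(k))
p,W,m=cloud("top"); hsv=cv2.cvtColor(p,cv2.COLOR_BGR2HSV); b=cv2.inRange(hsv,(5,130,120),(22,255,255))
b[:170]=0;b[215:]=0;b[:,:300]=0;b[:,:][:,335:]=0
n,l,st,ce=cv2.connectedComponentsWithStats(b); print(st,ce)
v,u=np.nonzero(b); q=W[v,u]; q=q[q[:,2]>.21]; print("cup rim",cv2.minEnclosingCircle(q[:,:2].astype(np.float32)),np.median(q,0))
to(.5722,-.1244,.33,np.radians(-79.3))
```

```text
[0.46816431 0.06829783 0.30928426] [-0.37059865 -0.3541963  -0.68951282] 13.825
knob [0.4782 0.0252 0.0718] [0.47913704 0.02568179 0.0729193 ] 446
[[     0      0    560    420 234826]
 [   309    182     22     22    373]
 [   333    188      1      1      1]] [[279.4363912  209.52742882]
 [319.40214477 192.28954424]
 [333.         188.        ]]
cup rim ((0.5726251006126404, -0.12307082861661911), 0.02869507297873497) [ 0.57604093 -0.12515696  0.2157711 ]
TO [208.1 -67.2 -23.9] turn -0.004 | pos [0.4682 0.0683 0.3087] yaw -1.388 t 13.93 F [-0.2  0.9  0.1]
```

View pics/k.png

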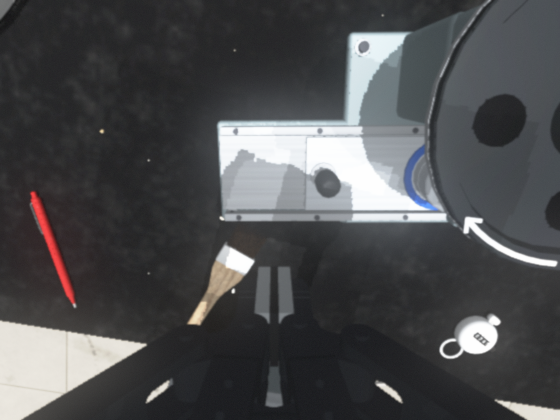

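Request:
drive_tool(
  plan="50 3 -24 0;100 3 -24 0;150 3 -24 0;190 3 -24 0;208 3 -24 0;208 3 -24 0;208 3 -24 0",
)

```text
clock: 14.8
eef_pos: [0.503, -0.1358, 0.3299]
tool_rot: [0.769, -0.639, -0.005, -0.004]
force: [0.1, 0.6, -0.3]
opening: -0.0002
```

Run:
```python
from h import *
from scipy.optimize import least_squares
T,s=tool(); p,W,m=cloud("wrist"); cv2.imwrite("pics/cup.png",p); C=T@np.array(m["hand_eye"])
b=cv2.inRange(cv2.cvtColor(p,cv2.COLOR_BGR2HSV),(5,130,100),(22,255,255))
v,u=np.nonzero(b); q=W[v,u]; print(len(u),u.min(),u.max(),v.min(),v.max())
r=q[(q[:,2]>.2135)&(q[:,2]<.222)]; print("rim",cv2.minEnclosingCircle(r[:,:2].astype(np.float32)),np.median(r,0),len(r))
f=least_squares(lambda x:np.hypot(r[:,0]-x[0],r[:,1]-x[1])-x[2],[.5725,-.124,.026],loss="soft_l1",f_scale=.002).x; print(f)
k=W.reshape(-1,3); w=k[(k[:,2]>.175)&(k[:,2]<.2)&(np.hypot(k[:,0]-.5632,k[:,1]+.075)<.1)]
print("wheel",cv2.minEnclosingCircle(w[:,:2].astype(np.float32)))
h=k[(k[:,2]>.1965)&(k[:,2]<.206)&(np.hypot(k[:,0]-.5632,k[:,1]+.075)<.022)]; print("hub",h.mean(0),((h.max(0)+h.min(0))/2),len(h))
to(.5725,-.124,.33,np.radians(-79.3))
```

```text
4947 224 343 50 171
rim ((0.5729871392250061, -0.12533077597618103), 0.02883445844054222) [ 0.5725369  -0.1344659   0.21709177] 2467
[ 0.57289765 -0.12555718  0.02595828]
wheel ((0.5657444000244141, -0.0841347947716713), 0.0905817374587059)
hub [ 0.56442977 -0.07711853  0.20135765] [ 0.56365507 -0.07672364  0.20125166] 3961
TO [  1.2 -70.4   0.1] turn -0.002 | pos [ 0.5031 -0.1358  0.3301] yaw -1.386 t 14.85 F [ 0.9 -0.7 -0.1]
```

View pics/cup.png

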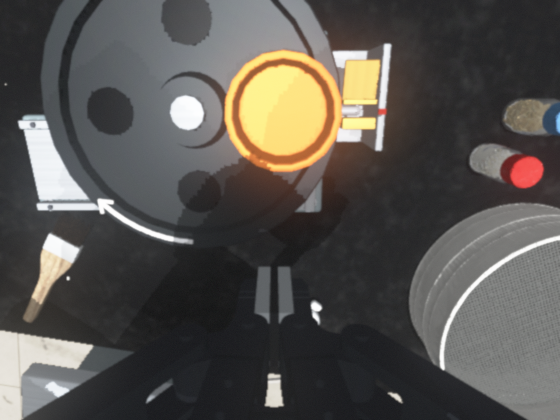

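Cup rim centred at px (283,111), hub at (187,113), and the latch with its red mark to the right. The arrow confirms clockwise.

```bash
cat > loc.py <<'E'
from h import *
T,s=tool(); L=lambda p:((np.array(p)-T[:3,3])@T[:3,:3]*1000-[0,0,73]).round(2)
a=np.array([.5638,-.0765,.198]); print("tip shift to cup0",L([.5729,-.1255,.198]),"axis",L(a),"zaxis",T[:3,2].round(4))
t=-L(a); print("tip about axis: r",np.hypot(*t[:2]).round(1),"theta",np.arctan2(t[1],t[0]).round(3),"tip z",(T[:3,3]+.073*T[:3,2]).round(4),s["force"].round(1),s["clock"])
E
python3 loc.py
```

```text
tip shift to cup0 [  4.45 -70.51  59.11] axis [-45.39 -70.56  59.76] zaxis [-0.0022  0.0129 -0.9999]
tip about axis: r 83.9 theta 0.999 tip z [ 0.5029 -0.1348  0.2571] [ 0.9 -0.7 -0.1] 14.85
```

Request:
drive_tool(
  plan="2 -35 0 0;4 -68 0 0;4.5 -70.5 10 0;4.5 -70.5 30 0;4.5 -70.5 45 0;4.5 -70.5 52 0;4.5 -70.5 53 0;4.5 -70.5 53 0",
)

```text
clock: 15.85
eef_pos: [0.5731, -0.1266, 0.2776]
tool_rot: [0.769, -0.639, -0.004, -0.004]
force: [0.1, -0.3, 0.6]
opening: 0.0002
```

```bash
python3 loc.py
```

```text
tip shift to cup0 [-0.15  0.1   6.64] axis [-49.98   0.05   7.26] zaxis [-0.0013  0.0125 -0.9999]
tip about axis: r 50.0 theta -0.001 tip z [ 0.573  -0.1257  0.2046] [ 0.1 -0.3  0.6] 15.85
```

Request:
drive_tool(
  plan="0 0 4 0;0 0 7 0;0 0 9 0;0 0 10 0;0 0 10 0",
)

```text
clock: 16.48
eef_pos: [0.5732, -0.1267, 0.2687]
tool_rot: [0.769, -0.639, -0.004, -0.005]
force: [-1.1, 0.3, 7.3]
opening: 0.0001
```

Request:
drive_tool(
  plan="0 0 2 0;0 0 3 0;0 0 4 0;0 0 4 0",
)

```text
clock: 16.98
eef_pos: [0.5733, -0.1266, 0.2658]
tool_rot: [0.769, -0.639, -0.003, -0.005]
force: [-1.5, 1.1, 8.7]
opening: -0.0001
```

Request:
drive_tool(
  plan="0 1 2 0;-0.1 3 2.2 0;-0.3 5.5 2.2 0;-0.7 8 2.2 0;-1.2 10.7 2.2 0;-1.9 13.5 2.2 0;-2.9 16.7 2.2 0;-4.1 19.9 2.2 0;-4.1 19.9 2.2 0",
)

```text
clock: 18.1
eef_pos: [0.5535, -0.1265, 0.2652]
tool_rot: [0.769, -0.639, -0.001, -0.005]
force: [1.4, 0.1, 8.0]
opening: 0.0003
```

```bash
cat >> loc.py <<'E'
import sys
if len(sys.argv)>1:
    p,W,m=cloud("top"); hsv=cv2.cvtColor(p,cv2.COLOR_BGR2HSV); b=cv2.inRange(hsv,(5,130,80),(22,255,255)); b[:165]=0;b[230:]=0;b[:,:265]=0;b[:,333:]=0
    cv2.imwrite("pics/t%d.png"%(s["clock"]*100),cv2.resize(p[150:250,250:350],None,fx=5,fy=5)); v,u=np.nonzero(b)
    q=W[v,u]; q=q[(q[:,2]>.2)&(q[:,2]<.222)]; 
    if len(q)>4: c=np.array(cv2.minEnclosingCircle(q[:,:2].astype(np.float32))[0]); d=T[:3,:3].T@np.r_[c-a[:2],0]; print("cup xy",c.round(4),"theta~",np.arctan2(d[1],d[0]).round(2),len(q),np.median(q[:,2]).round(4))
E
python3 loc.py 1
```

```text
tip shift to cup0 [  3.12 -18.71  -5.65] axis [-46.72 -18.75  -5.26] zaxis [ 0.0059  0.0091 -0.9999]
tip about axis: r 50.3 theta 0.382 tip z [ 0.554  -0.1258  0.1922] [1.4 0.1 8. ] 18.1
cup xy [ 0.5328 -0.1085] theta~ 0.95 7 0.2108
```

Request:
drive_tool(
  plan="-1.5 3 1 0;-3.1 6.1 1 0;-5.2 9.5 1 0;-7.6 12.7 0 0;-10.3 15.7 -3 0;-13.1 18.5 -6 0;-15.5 20.7 -9 0;-15.5 20.7 -10 0;-15.5 20.7 -10 0",
)

```text
clock: 19.27
eef_pos: [0.5303, -0.1151, 0.275]
tool_rot: [0.769, -0.639, -0.001, -0.005]
force: [0.7, 0.8, -0.1]
opening: 0.0
```

```bash
python3 loc.py
python3 - <<'E'
from h import *
p,d=vision.camera("wrist"); cv2.imwrite("pics/wa.png",p)
p,d=vision.camera("scene"); cv2.imwrite("pics/sa.png",cv2.resize(p[150:300,230:400],None,fx=4,fy=4))
E
```

```text
tip shift to cup0 [ 18.65 -39.4    4.1 ] axis [-31.19 -39.45   4.5 ] zaxis [ 0.0053  0.0093 -0.9999]
tip about axis: r 50.3 theta 0.902 tip z [ 0.5307 -0.1144  0.202 ] [ 0.7  0.8 -0.1] 19.275
```

View pics/wa.png

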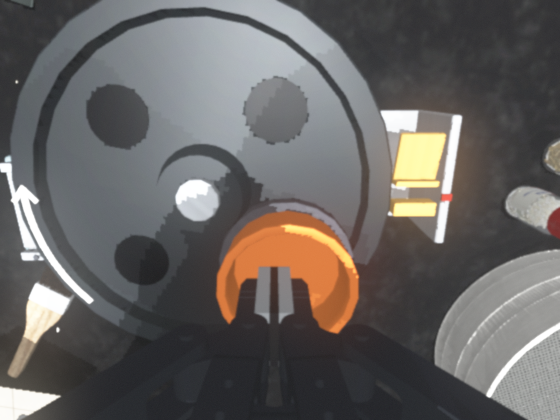

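```bash
cat > arc.py <<'E'
from h import *
import sys
st=float(sys.argv[1]); n=int(sys.argv[2]); zt=float(sys.argv[3])
T,s=tool(); c=(np.array([.5638,-.0765,zt])-T[:3,3])@T[:3,:3]*1000-[0,0,73]
th=np.arctan2(-c[1],-c[0]); print("theta",th.round(3),"r",np.hypot(*c[:2]).round(1),"F",s["force"].round(1),"t",s["clock"])
print(";".join("%.1f %.1f %.1f 0"%(c[0]+50*np.cos(th+i*st),c[1]+50*np.sin(th+i*st),c[2]) for i in range(1,n+1)))
E
python3 arc.py .12 9 .2015
```

```text
theta 0.902 r 50.3 F [-0.  -0.6  0.3] t 19.375
-5.1 3.2 0.9 0;-10.4 6.0 0.9 0;-16.0 8.2 0.9 0;-21.8 9.6 0.9 0;-27.8 10.4 0.9 0;-33.8 10.5 0.9 0;-39.7 9.8 0.9 0;-45.6 8.4 0.9 0;-51.2 6.4 0.9 0
```

Request:
drive_tool(
  plan="-5 3 1 0;-10.4 6 1 0;-16 8.2 1 0;-21.8 9.6 1 0;-27.8 10.4 1 0;-33.8 10.5 1 0;-39.7 9.8 1 0;-45.6 8.4 1 0;-51.2 6.4 1 0;-51.2 6.4 1 0",
)

```text
clock: 20.62
eef_pos: [0.5146, -0.0652, 0.2742]
tool_rot: [0.769, -0.639, -0.001, -0.006]
force: [-0.8, -0.0, -0.7]
opening: 0.0002
```

```bash
python3 arc.py .12 9 .2015
```

```text
theta 1.997 r 50.3 F [-0.8 -0.  -0.7] t 20.625
-5.2 -3.1 -0.2 0;-10.1 -6.5 -0.2 0;-14.6 -10.5 -0.2 0;-18.6 -15.0 -0.2 0;-22.0 -19.9 -0.2 0;-24.8 -25.2 -0.2 0;-26.9 -30.8 -0.2 0;-28.3 -36.6 -0.2 0;-29.1 -42.6 -0.2 0
```

Request:
drive_tool(
  plan="-5.2 -3 0 0;-10 -6.5 0 0;-14.6 -10.5 0 0;-18.6 -15 0 0;-22 -20 0 0;-24.8 -25.2 0 0;-27 -30.8 0 0;-28.3 -36.6 0 0;-29.1 -42.6 0 0",
)

```text
clock: 21.75
eef_pos: [0.5504, -0.0285, 0.2742]
tool_rot: [0.769, -0.639, -0.003, -0.004]
force: [-4.5, -3.3, -0.5]
opening: -0.0001
```

```bash
python3 arc.py .12 9 .2015
python3 - <<'E'
from h import *
p,d=vision.camera("wrist"); cv2.imwrite("pics/wb.png",p)
E
```

```text
theta 3.061 r 50.6 F [-4.5 -3.3 -0.5] t 21.75
0.4 -6.0 -0.8 0;1.0 -12.0 -0.8 0;2.3 -17.9 -0.8 0;4.3 -23.5 -0.8 0;7.0 -28.9 -0.8 0;10.3 -33.9 -0.8 0;14.1 -38.5 -0.8 0;18.5 -42.6 -0.8 0;23.4 -46.1 -0.8 0
```

View pics/wb.png

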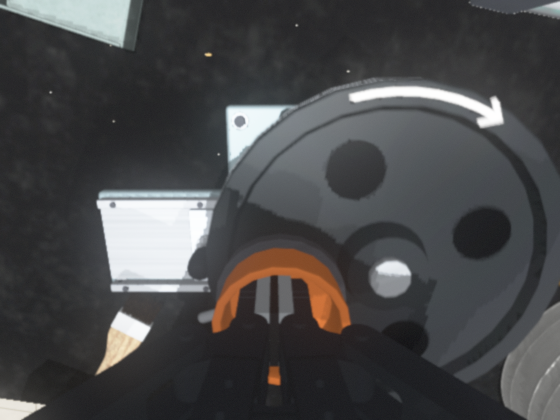

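The cup follows with ~6 N as expected; continue.

Request:
drive_tool(
  plan="0.4 -6 -1 0;1 -12 -1 0;2.3 -18 -1 0;4.3 -23.5 -1 0;7 -29 -1 0;10.3 -34 -1 0;14.1 -38.5 -1 0;18.5 -42.6 -1 0;23.4 -46.1 -1 0",
)

```text
clock: 22.92
eef_pos: [0.6011, -0.043, 0.2752]
tool_rot: [0.77, -0.639, -0.003, -0.005]
force: [-0.9, 0.5, -0.0]
opening: -0.0
```

```bash
python3 arc.py .12 9 .2015
```

```text
theta -2.126 r 50.8 F [-0.9  0.5 -0. ] t 22.925
5.7 -2.2 0.2 0;11.3 -4.4 0.2 0;17.1 -5.9 0.2 0;23.0 -6.7 0.2 0;29.0 -6.8 0.2 0;35.0 -6.2 0.2 0;40.8 -4.8 0.2 0;46.5 -2.8 0.2 0;51.8 -0.1 0.2 0
```

Request:
drive_tool(
  plan="5.7 -2.2 0 0;11.3 -4.4 0 0;17 -5.9 0 0;23 -6.7 0 0;29 -6.8 0 0;35 -6.2 0 0;40.8 -4.8 0 0;46.5 -2.8 0 0;51.8 -0.1 0 0",
)

```text
clock: 24.05
eef_pos: [0.6107, -0.0943, 0.2747]
tool_rot: [0.77, -0.639, -0.002, -0.005]
force: [1.1, 1.1, 1.6]
opening: -0.0004
```

```bash
python3 arc.py .08 10 .2015
python3 - <<'E'
from h import *
p,d=vision.camera("wrist"); cv2.imwrite("pics/wc.png",p)
E
```

```text
theta -1.039 r 50.1 F [1.1 1.1 1.6] t 24.05
3.3 2.2 0.3 0;6.5 4.6 0.3 0;9.5 7.3 0.3 0;12.2 10.2 0.3 0;14.7 13.3 0.3 0;17.0 16.6 0.3 0;19.0 20.1 0.3 0;20.7 23.7 0.3 0;22.1 27.5 0.3 0;23.2 31.3 0.3 0
```

View pics/wc.png

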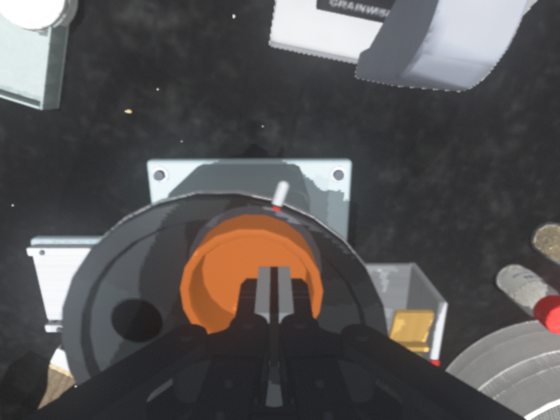

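Request:
drive_tool(
  plan="3.3 2.2 0 0;6.5 4.6 0 0;9.5 7.3 0 0;12.2 10.2 0 0;14.7 13.3 0 0;17 16.6 0 0;19 20 0 0;20.7 23.7 0 0;20.7 23.7 0 0",
)

```text
clock: 25.22
eef_pos: [0.5908, -0.12, 0.2745]
tool_rot: [0.769, -0.639, -0.002, -0.005]
force: [0.2, 0.4, 0.0]
opening: 0.0002
```

```bash
python3 arc.py .04 10 .202
```

```text
theta -0.381 r 50.7 F [0.2 0.4 0. ] t 25.225
0.1 2.1 -0.2 0;0.7 4.0 -0.2 0;1.3 5.9 -0.2 0;1.7 7.9 -0.2 0;2.1 9.8 -0.2 0;2.5 11.8 -0.2 0;2.7 13.8 -0.2 0;2.9 15.8 -0.2 0;2.9 17.8 -0.2 0;2.9 19.8 -0.2 0
```

Request:
drive_tool(
  plan="0.2 2 0 0;0.7 4 0 0;1.2 6 0 0;1.7 8 0 0;2 10 0 0;2.2 11 0 0;2.2 11 0 0",
)

```text
clock: 26.1
eef_pos: [0.5803, -0.1243, 0.2744]
tool_rot: [0.769, -0.639, -0.002, -0.005]
force: [0.2, 1.6, -0.1]
opening: -0.0
```

```bash
python3 arc.py .02 8 .202
```

```text
theta -0.156 r 49.9 F [ 0.2  1.6 -0.1] t 26.1
0.2 1.0 -0.1 0;0.3 2.0 -0.1 0;0.4 3.0 -0.1 0;0.5 4.0 -0.1 0;0.6 5.0 -0.1 0;0.6 6.0 -0.1 0;0.7 7.0 -0.1 0;0.7 8.0 -0.1 0
```

Request:
drive_tool(
  plan="0.2 1 0 0;0.3 2 0 0;0.4 3 0 0;0.5 3.5 0 0;0.5 4 0 0;0.5 4 0 0",
)

```text
clock: 26.85
eef_pos: [0.5764, -0.1256, 0.2744]
tool_rot: [0.769, -0.639, -0.002, -0.004]
force: [0.6, 1.1, 0.3]
opening: -0.0002
```

Request:
drive_tool(
  plan="0.1 1 0 0;0.1 2 0 0;0.2 3 0 0;0.2 4 0 0;0.2 4 0 0",
)

```text
clock: 27.48
eef_pos: [0.5725, -0.1265, 0.2744]
tool_rot: [0.769, -0.639, -0.002, -0.005]
force: [3.0, 1.0, -1.4]
opening: 0.0
```

Request:
drive_tool(
  plan="0 0.7 0 0;0 1.4 0 0;0 2 0 0;0 2 0 0",
)

```text
clock: 27.98
eef_pos: [0.5708, -0.1267, 0.2744]
tool_rot: [0.769, -0.639, -0.002, -0.005]
force: [4.3, 2.3, -1.2]
opening: 0.0
```

Request:
drive_tool(
  plan="0 0.7 0 0;0 1.4 0 0;0 2 0 0;0 2 0 0",
)

```text
clock: 28.48
eef_pos: [0.5694, -0.1268, 0.2747]
tool_rot: [0.769, -0.639, -0.001, -0.006]
force: [6.5, 3.1, -0.3]
opening: -0.0003
```

Request:
drive_tool(
  plan="-0.1 0.7 0 0;-0.2 1.4 0 0;-0.2 2.2 0 0;-0.2 2.2 0 0",
)

```text
clock: 28.98
eef_pos: [0.5681, -0.1269, 0.2752]
tool_rot: [0.769, -0.639, 0.0, -0.007]
force: [8.5, 2.9, -1.0]
opening: 0.0002
```

```bash
python3 loc.py
```

```text
tip shift to cup0 [ 0.2  -4.16  4.23] axis [-49.63  -4.23   4.65] zaxis [ 0.009   0.0104 -0.9999]
tip about axis: r 49.8 theta 0.085 tip z [ 0.5687 -0.1261  0.2022] [ 8.5  2.9 -1. ] 28.975
```

Request:
drive_tool(
  plan="-0.1 1 0 0;-0.2 1.8 0 0;-0.2 2.6 0 0;-0.2 2.6 0 0",
)

```text
clock: 29.48
eef_pos: [0.5668, -0.127, 0.2758]
tool_rot: [0.769, -0.639, 0.002, -0.008]
force: [11.1, 3.1, -0.3]
opening: 0.0002
```

Request:
drive_tool(
  plan="-0.2 1 0.5 0;-0.2 2 1 0;-0.2 2.8 1 0;-0.2 2.8 1 0",
)

```text
clock: 29.98
eef_pos: [0.5657, -0.1272, 0.2756]
tool_rot: [0.77, -0.638, 0.005, -0.01]
force: [12.1, 2.6, -0.7]
opening: 0.0003
```

```bash
python3 loc.py
```

```text
tip shift to cup0 [ 0.14 -5.71  4.75] axis [-49.69  -5.81   5.05] zaxis [ 0.0204  0.0098 -0.9997]
tip about axis: r 50.0 theta 0.116 tip z [ 0.5672 -0.1265  0.2026] [12.1  2.6 -0.7] 29.975
```

Request:
drive_tool(
  plan="-0.2 1.5 0.5 0;-0.3 2.5 0.5 0;-0.3 3 0.5 0;-0.3 3.5 0.5 0",
)

```text
clock: 30.48
eef_pos: [0.5641, -0.1274, 0.276]
tool_rot: [0.77, -0.638, 0.008, -0.012]
force: [14.3, 3.3, -1.0]
opening: -0.0001
```

Request:
drive_tool(
  plan="-0.2 1.5 0.7 0;-0.3 2.5 0.7 0;-0.3 3 0.7 0;-0.3 3.6 0.7 0",
)

```text
clock: 30.98
eef_pos: [0.5626, -0.1277, 0.2762]
tool_rot: [0.77, -0.638, 0.011, -0.015]
force: [14.9, 3.8, -0.1]
opening: 0.0003
```

```bash
python3 loc.py
python3 - <<'E'
from h import *
p,d=vision.camera("wrist"); cv2.imwrite("pics/wd.png",p)
E
```

```text
tip shift to cup0 [-0.1  -7.7   5.56] axis [-49.94  -7.84   5.66] zaxis [ 0.0354  0.0087 -0.9993]
tip about axis: r 50.6 theta 0.156 tip z [ 0.5652 -0.1271  0.2033] [14.9  3.8 -0.1] 30.975
```

View pics/wd.png

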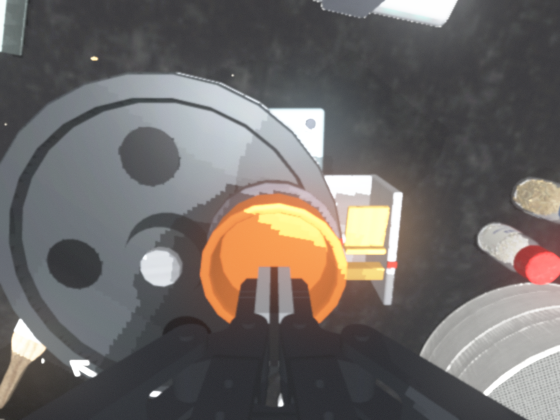

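The cup is at the latch, rim centre about px (275,265). I'll measure its angle and height.

```bash
cat > cupfit.py <<'E'
from h import *
from scipy.optimize import least_squares
T,s=tool(); p,W,m=cloud("wrist")
v,u=np.nonzero(cv2.inRange(cv2.cvtColor(p,cv2.COLOR_BGR2HSV),(5,130,80),(25,255,255))); q=W[v,u]; q=q[q[:,2]<.24]
zt=np.percentile(q[:,2],98); r=q[(q[:,2]>zt-.003)]
f=least_squares(lambda x:np.hypot(r[:,0]-x[0],r[:,1]-x[1])-x[2],[.5725,-.125,.0265],bounds=([.4,-.3,.0255],[.7,0,.0275]),loss="soft_l1",f_scale=.001).x
d=f[:2]-[.5638,-.0765]; print("cup",f.round(4),"rim z",zt.round(4),"r",np.hypot(*d).round(4),"theta",(-np.arctan2(d[1],d[0])+np.radians(-79.35)).round(3),s["force"].round(1))
w=W.reshape(-1,3); k=w[(np.abs(np.hypot(w[:,0]-.5638,w[:,1]+.0765)-.07)<.004)&(w[:,2]>.17)&(w[:,2]<.2)&(w[:,1]>-.12)]; print("rim z",np.median(k[:,2]).round(4))
k=w[(np.hypot(w[:,0]-.5638,w[:,1]+.0765)<.007)&(w[:,2]>.18)&(w[:,2]<.21)]; print("hub z",np.median(k[:,2]).round(4))
E
python3 cupfit.py
```

```text
cup [ 0.5788 -0.1239  0.0262] rim z 0.2214 r 0.0497 theta -0.12 [14.2  3.   0.2]
rim z 0.1901
hub z 0.2038
```

Request:
drive_tool(
  plan="-0.2 1.5 1 0;-0.3 2.5 1.5 0;-0.3 3.2 1.5 0;-0.3 3.9 1.5 0",
)

```text
clock: 31.58
eef_pos: [0.561, -0.128, 0.2758]
tool_rot: [0.77, -0.638, 0.014, -0.017]
force: [17.0, 4.6, 0.0]
opening: -0.0003
```

```bash
python3 cupfit.py; python3 loc.py
```

```text
cup [ 0.5779 -0.1242  0.0262] rim z 0.221 r 0.0497 theta -0.102 [17.   4.6  0. ]
rim z 0.1898
hub z 0.2034
tip shift to cup0 [-0.28 -8.7   5.26] axis [-50.12  -8.86   5.25] zaxis [ 0.0441  0.008  -0.999 ]
tip about axis: r 50.9 theta 0.175 tip z [ 0.5642 -0.1274  0.2029] [17.4  3.9 -0.2] 31.625
```

Request:
drive_tool(
  plan="-0.2 2 0.7 0;-0.3 3 0.7 0;-0.3 3.5 0.7 0;-0.3 3.9 0.7 0",
)

```text
clock: 32.12
eef_pos: [0.5577, -0.1285, 0.2754]
tool_rot: [0.77, -0.638, 0.015, -0.018]
force: [1.2, 0.2, -1.0]
opening: -0.0001
```

```bash
python3 cupfit.py; python3 loc.py
```

```text
cup [ 0.5739 -0.1252  0.0263] rim z 0.2183 r 0.0497 theta -0.018 [ 1.2  0.2 -1. ]
rim z 0.1911
hub z 0.2046
tip shift to cup0 [ -0.11 -12.6    4.77] axis [-49.94 -12.76   4.73] zaxis [ 0.0442  0.0074 -0.999 ]
tip about axis: r 51.5 theta 0.25 tip z [ 0.5603 -0.128   0.2022] [1.4 0.7 1.3] 32.175
```

Force dropped from 17 to 1 N, so it has clicked. I'll push gently to confirm the second tooth.

Request:
drive_tool(
  plan="0 0.8 0 0;-0.1 1.6 0 0;-0.1 1.6 0 0",
)

```text
clock: 32.55
eef_pos: [0.5563, -0.1285, 0.2754]
tool_rot: [0.77, -0.638, 0.016, -0.018]
force: [7.5, 3.6, -1.3]
opening: 0.0001
```

```bash
python3 cupfit.py; python3 loc.py
```

```text
cup [ 0.5728 -0.1252  0.0261] rim z 0.2185 r 0.0496 theta 0.002 [ 7.5  3.6 -1.3]
rim z 0.191
hub z 0.2046
tip shift to cup0 [ -0.02 -13.18   5.13] axis [-49.86 -13.36   5.07] zaxis [ 0.0472  0.0076 -0.9989]
tip about axis: r 51.6 theta 0.262 tip z [ 0.5597 -0.128   0.2025] [ 8.7  2.2 -0.8] 32.6
```

Force rises again and the cup is at +0.002 rad, so it is seated. Withdraw.

Request:
drive_tool(
  plan="0 -4 0 0;0 -10 0 0;0 -11 -10 0;0 -11 -25 0;0 -11 -50 0;0 -11 -80 0;0 -11 -80 0;0 -11 -80 0",
)

```text
clock: 33.6
eef_pos: [0.563, -0.1271, 0.3558]
tool_rot: [0.77, -0.638, 0.016, -0.018]
force: [0.2, -0.2, -0.5]
opening: 0.0001
```

Request:
drive_tool(
  plan="0 30 0 0;0 70 0 0;0 70 0 0;0 70 0 0",
)

```text
clock: 34.1
eef_pos: [0.4946, -0.1402, 0.3522]
tool_rot: [0.77, -0.638, 0.015, -0.018]
force: [0.3, 0.3, 0.0]
opening: -0.0002
```

```bash
python3 cupfit.py
python3 - <<'E'
from h import *
print(tool()[1]["force"],tool()[1]["clock"])
p,W,m=cloud("wrist"); q,_=vision.camera("top"); cv2.imwrite("pics/fin.png",np.hstack([cv2.resize(p,None,fx=.7,fy=.7),cv2.resize(q[140:270,190:320],(392,294))]))
q,V,m=cloud("top"); b=cv2.inRange(cv2.cvtColor(q,cv2.COLOR_BGR2HSV),(100,80,60),(130,255,255)); 
k=V.reshape(-1,3); k=k[(k[:,2]>.066)&(k[:,2]<.08)&(np.hypot(k[:,0]-.478,k[:,1]-.0255)<.03)]; print("knob",((k.max(0)+k.min(0))/2) if len(k) else None)
E
```

```text
cup [ 0.5723 -0.1254  0.0264] rim z 0.2185 r 0.0496 theta 0.013 [0.3 0.3 0. ]
rim z 0.1904
hub z 0.2046
[-0.01695246  0.05097365 -0.75683459] 34.15
knob [0.47919271 0.02624729 0.07194021]
```

View pics/fin.png

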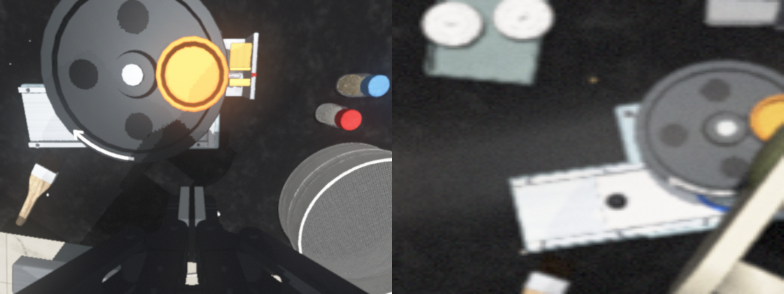

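```bash
python3 -c "
from rig import workorder; print(workorder.hand_in())"
```

```text
the job is handed in; nothing more can be done
None
```

The job is handed in at about 34 s of the 72 s allowed; it gives no verdict. The proud-lid dish is in the nest, the shuttle is home, and the wheel went one clockwise turn and back into its latch.

**Dish:** after I let go, its centre measured within about 0.5 mm of the nest's. The lid was still proud, with its top 61 mm above the bench.

**Shuttle:** I pushed it to its stop. The force rose to 48 N there, and the knob had travelled 137 mm. In the final picture the knob was within about 1.5 mm of its home position.

**Wheel:** I pressed it about 5–6 mm down to free it, then eased off once it was moving. At the latch the drive force climbed to about 18 N and dropped to about 1 N. It rose to about 8–9 N against the second tooth. The last cup fit gave +0.013 rad from home, and no force was left on the arm.

**Not confirmed:**
- **Lid:** the ram hides the dish, so I judged it pressed only from about 6 N of drive force near half a turn and from completing the revolution.
- **Wheel height:** the last reading put the cup rim and hub 1.5–3 mm above their starting values. I took that as camera error from about 2.7° of tool tilt picked up while pushing, so the wheel being up rests mainly on the force drop.
- **Vials:** the final picture shows them upright, but I didn't re-measure where they stand.

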